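Set the slab roller to its thin setting

ROBOT

A 6-joint arm with a two-finger parallel gripper is mounted at the origin on the work surface. World frame = base frame: x ahead of the robot, y to its left, z up, the work surface at z = 0. Lengths are in m, angles in rad, forces in N, time in s.
With the tool pointing down it reaches from about 0.275 to 0.975 m from the base axis. Payload 8.4 kg.
Tool frame: the origin (TCP) lies at the centre of the arm's flange, where the gripper is bolted on; the fingertips stand 190 mm ahead of it and the grasp point (between the pads) lies 171 mm ahead of it; y points along the fingers, x is the direction in which the jaws open and shut, and the axes are right-handed (so a half turn about y gives the same grasp; the last joint's range is limited). The gripper opens to 92 mm and grips with 3 to 60 N. Pads are 20 mm wide; open, the fingers measure 128 mm over their backs; the gripper's body (75 mm by 189 mm) begins 69 mm behind the grasp point.
Start: joints at [-1.128, 0.353, 1.633, -0, 1.155, -0.002], TCP at [0.269, -0.564, 0.405] pointing down, gripper open.
Joint ranges: [-2.63, 2.63], [-0.92, 2.1], [0.06, 2.66], [-1.3, 4.44], [0, 2.69], [-3.02, 3.02]. Speed limits (rad/s): [2.22, 2.22, 2.79, 3.14, 3.14, 3.14].

INTERFACE

Orientations are given as [roll, pitch, yaw] about the fixed x, y, z axes, in that order (R = Rz(yaw) Ry(pitch) Rx(roll)).
In Python, from station import readout, snapshot, calibration, close_job, spotter gives the robot as it stands.
- The arm moves only by the tool move_arm, never from a script. Its argument "moves" is a list of rows, each a list of 7 numbers: the shift along the tool's x, y, z scaled (see below), then the turn, a rotation vector about the tool's x, y, z scaled (see below), then the opening, from -1 (shut) to 1 (fully open). In form: [[dx, dy, dz, wx, wy, wz, jaw], ...]. A call has 1 to 12 rows; each row shifts and turns the pose as measured when the row begins, along the tool's axes as they then stand; what a row does not reach is not made up. The controller multiplies each number of a shift by 2 cm and each number of a turn by 4 degrees. A row lasts 1/10 s, in which the tool goes at most 50 mm and 8.59 degrees, less where a joint would pass 70% of its speed; a pose out of reach is approached as far as the arm can. A call with a number of a shift or a turn outside -1 to 1 is refused whole. A call with a gripper value outside its range is refused whole. The fingers move at their own pace and stop on an object; "force" is the grip in N (left out, the last holds). Time passes only in rows, so rows that do not move let the fingers close. It gives the time, the measured TCP pose, the force and the opening at its end, in the units of the state.
- readout.sense(): the state, without advancing time (a new reading comes with each control period).
- snapshot(name): name is "side" or "top" or "wrist"; returns the picture (480x640x3 uint8, blue, green, red); there is no depth.
- calibration(name): a dict with "intrinsics" (3x3 intrinsics, pixels), "position" and "attitude" of the camera in the world. Camera axes: x right, y down, z forward; pixel columns grow to the right and rows downward; lengths in m; the calibration is good to about 2 mm. A picture is of the moment at which its call begins: read the wrist's pose just before it. calibration takes no time and is no camera call; for the wrist camera it gives the pose at the moment of the call.
- close_job(): hands the job in, once; it reports no verdict.
Trained networks look in the newest picture that a camera, given by its name, has taken for a name from the list of things; names that differ only in an ending like _2 or _b are one class to them, and where a whole thing is asked for, a point or a joint stands for the part that bears it (a point fixed in the world has none). Each returns a list of dicts, best first, with "confidence" (0 to 1); they miss things now and then, are a little off and sometimes report something else, mostly with a low value. They report only what shows in the picture. A call takes as long as a camera call.
- spotter.search_frame(camera, query): "bbox" ([centre column, centre row, width, height] in pixels, round what is visible of it).
- spotter.place_of(camera, query): "xy" ([column, row] in pixels: a listed point, or the origin of a listed thing).
The state is a dict: "time_s": time; "q": joint angles; "dq": joint speeds; "effort": joint torques, N m; "ee_pos": TCP position; "ee_rot": TCP orientation; "wrist_force": force on the tool from outside, world axes, zero at the start; "torque": the same for the moment, N m; "opening": finger opening in m.
Only numpy, scipy, OpenCV 4.12 (cv2) and the standard library are available. Lean on these libraries where they do the work, as an engineer would, in place of code of your own. Each camera call takes 0.05 s, during which the arm holds its last target.

TASK

The bench slab roller stands with its upper roller raised. With a fingertip or the outside of the closed fingers, push each of its two setting levers, one at either end of the roller, away from the front, past the first notch (thick slab) and on to the second stop (thin slab), so that the roller lies down evenly at both ends. Push gently without gripping the levers, and leave the crank and the things around the machine alone.

Things in the scene. Friction and masses are not known exactly. Their poses are not given: they have to be found in the camera images.
- slab_roller: bench slab roller for clay, heavy, fixed: 400 mm long (x), 270 wide over its grey side frames (y), 172 high to their top. Origin: centre of its footprint on the table; x points along the feed from front (robot's side) to back, y to its left, z up; turned up to 0.2 rad about z. White feed tables, top at 75 mm; a 56 mm thick roller lies across them at x = 0. A lever stands outside each side frame
- left_pivot (a point): pivot of the left lever, at x 0, y +162, z 155 mm of the machine. The lever is a steel flat bar 16 mm wide (x), 8 thick (y), with a black ball knob of 32 mm diameter, centre 125 mm from the pivot. Inside it, at y 147 to 156, stands a notched quadrant, 80 mm in radius at its ends; its end pins reach out to y 178. Above z = 240 mm nothing stands in the knob's path
- right_pivot (a point): pivot of the right lever, at x 0, y -162, z 155 mm of the machine; the mirror image of the left one
- lever_left (a joint): left lever's turn about the machine's y, rad; grows as the knob is pushed to the back (+x). 0 raised, leaning 0.25 to the front; 0.5 first notch, leaning 0.25 to the back; 1.0 second stop, leaning 0.75 to the back; hard stop 1.06. A spring holds it in each: 9 N at the knob leaves it. Between, it snaps to the nearer (crests, where it may stay: 0.25, 0.75); pressed past 1.0 it springs back to 1.0
- lever_right (a joint): the same for the right (-y) lever
- lever_left_knob (a point): centre of the left lever's ball knob (32 mm diameter); moves with the lever. At 0 it is 31 mm before (-x of) the pivot and 276 mm above the table, at 0.5 31 mm behind it at 276 mm, at 1.0 85 mm behind it at 246 mm; it moves on an arc, so a straight push slides up and down it a little
- lever_right_knob (a point): the same for the right lever
- roller_left_end (a point): underside of the upper roller at its left end; 95 mm above the table (a gap of 20 mm over the feed tables) with the left lever raised, 88 mm in the first notch, 81 mm (gap 6 mm) at the second stop. Each lever moves its own end
- roller_right_end (a point): the same at the right end
- crank_grip (a point): middle of the wooden handle (24 mm thick, 65 mm long, along the machine's y) of the hand crank on the right side of the machine. The crank turns about an axis along y at z = 100 mm, 72 mm from the handle's middle; the handle lies at y = -204 to -269 mm and stands level with the axis or higher, at most 184 mm high. Not to be turned
- bottle: water bottle, 62 mm diameter, 205 mm high, standing on the table to the left of the machine; origin: centre of its underside. Bystander
- bowl: plastic bowl, 140 mm wide, 55 mm high, on the table to the right, before the rollers; origin: centre of its underside. Bystander
- jar: white jar with steel cap, 64 mm diameter, 85 mm high, on the table to the right, behind; origin: centre of its underside. Bystander
- scraper: flat scraper with handle, 210 mm long, lying on the table to the left, front; origin about its middle. Bystander

How it is judged:
At the end, for the whole second after the job is handed in: both levers are at rest in the second stop (over 0.95 rad of 1.0) and the roller is down at both ends (underside under 83 mm, 2 mm within its 81 mm) (value of joint each of lever_left, lever_right above 0.95 rad and velocity of joint lever_left between -0.05 and 0.05 rad/s and velocity of joint lever_right between -0.05 and 0.05 rad/s and z of each of roller_left_end, roller_right_end in the frame of slab_roller below 0.083 m); the robot touches nothing.
It fails at once if the left lever was gripped or rammed (more than 30 N of the fingers on it) (contact force between the fingers and lever_left above 30 N).
It fails at once if the right lever was gripped or rammed (more than 30 N of the fingers on it) (contact force between the fingers and lever_right above 30 N).
It fails at once if the crank was turned (handle moved over 30 mm) (distance of crank_grip from where it was at the start of the episode above 0.03 m).
It fails at once if the bottle, bowl, jar or scraper was moved over 20 mm or lifted (distance of any of bottle, bowl, jar, scraper from where it was at the start of the episode above 0.02 m).
It also fails if it takes over 45 s, if anything falls off the work surface, if the arm or the gripper's body presses on something with over 40 N, if the wrist force passes 120 N, or if a joint passes its speed limit or range.

## Working session

There is one attempt and no reset: what is moved stays moved. The work goes in short steps, Python scripts to look and compute and a tool call to move; the robot and the scene stay as the last step left them, time stands still between calls to the robot, and variables do not carry over. Pictures are saved under pics/ and viewed, and the job is handed in when it is done.

Besides the shell and the picture viewer there is one more tool, called after "Emit:" in YAML: its name, and indented under it one key for each argument. move_arm: Moves the arm, as the interface text tells. Shifts and turns lie within -1 to 1; 1 stands for 2 cm of shift or 4 degrees of turn. Its arguments: {"type":"object","properties":{"moves":{"type":"array","items":{"type":"array","items":{"type":"number"}}},"force":{"type":"number"}},"required":["moves"]}

```bash
mkdir -p pics
python3 - <<'E'
from station import readout, snapshot, calibration, spotter
import cv2,numpy as np
s=readout.sense(); print(s)
for c in ["side","top"]:
    im=snapshot(c); cv2.imwrite(f"pics/{c}0.png",im)
    k=calibration(c); print(c,k)
    for q in ["slab_roller","left_pivot","right_pivot","lever_left_knob","lever_right_knob","crank_grip"]:
        print(q,[(np.round(d["xy"],1),round(d["confidence"],2)) for d in spotter.place_of(c,q)[:2]])
E
```

```text
{'time_s': 0.0, 'q': array([-1.12840850e+00,  3.53621183e-01,  1.63412669e+00,  1.47765642e-05,
        1.15520026e+00, -2.38120492e-03]), 'dq': array([ 0.00210561,  0.00050387,  0.00010641, -0.00047065,  0.00058584,
       -0.00019207]), 'effort': array([ 6.34544613e-04, -5.93842077e+01, -3.34221232e+01,  6.96558086e-02,
        2.34684139e-02, -1.58938033e-04]), 'ee_pos': array([ 0.26881791, -0.5639753 ,  0.40398355]), 'ee_rot': array([-1.57077959e+00,  1.35544478e-03, -1.12603325e+00]), 'wrist_force': array([-0.27968331, -0.34517134, -0.83703667]), 'torque': array([0.03145104, 0.01073944, 0.00451872]), 'opening': 0.09181284025639486}
side {'intrinsics': array([[433.92029427,   0.        , 318.9953764 ],
       [  0.        , 433.92029427, 238.33208688],
       [  0.        ,   0.        ,   1.        ]]), 'position': array([0.22357614, 0.71805529, 0.74784022]), 'attitude': array([-2.20808539, -0.00660839, -2.71841522])}
slab_roller [(array([309. , 283.5]), 0.97)]
left_pivot [(array([271.6, 280.7]), 0.82)]
right_pivot [(array([340.1, 206.1]), 0.92)]
lever_left_knob [(array([282.3, 237.9]), 0.83)]
lever_right_knob [(array([355.6, 163.4]), 0.71)]
crank_grip [(array([373.1, 206.8]), 0.54)]
top {'intrinsics': array([[448.97251128,   0.        , 320.31991104],
       [  0.        , 448.97251128, 242.5132922 ],
       [  0.        ,   0.        ,   1.        ]]), 'position': array([ 0.45730182, -0.00288141,  1.14699795]), 'attitude': array([-3.06299639,  0.02659665, -1.57531178])}
slab_roller [(array([333.4, 236.4]), 0.61)]
left_pivot [(array([261.4, 226.2]), 0.76), (array([249.7, 236.4]), 0.32)]
right_pivot [(array([407.3, 227.9]), 0.94)]
lever_left_knob [(array([248.1, 236.7]), 0.58)]
lever_right_knob [(array([421.2, 238.5]), 0.8)]
crank_grip [(array([438. , 263.1]), 0.86)]
```

View pics/side0.png

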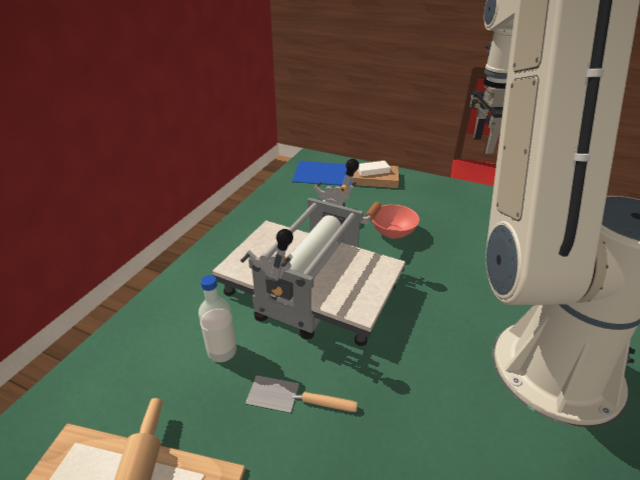

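View pics/top0.png

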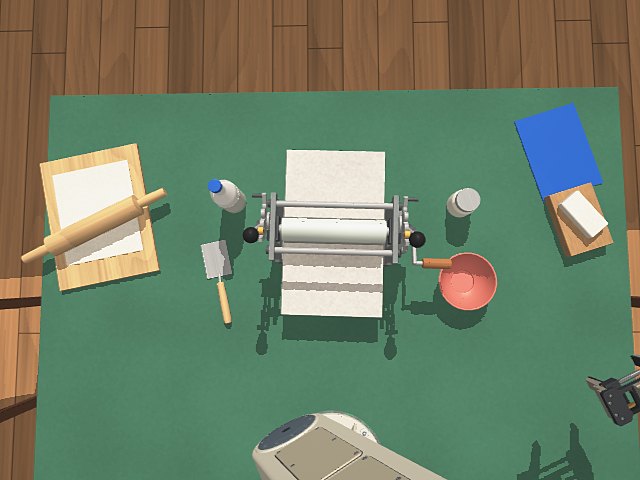

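```bash
cat > h.py <<'E'
import numpy as np
from scipy.spatial.transform import Rotation as Ro
from scipy.optimize import least_squares
from station import readout, snapshot, calibration, spotter
def proj(k,p):
    R=Ro.from_euler('xyz',k["attitude"]).as_matrix()
    c=(np.atleast_2d(p)-k["position"])@R
    c=c@k["intrinsics"].T
    return c[:,:2]/c[:,2:]
def M(x,p):
    c,s=np.cos(x[2]),np.sin(x[2]); p=np.atleast_2d(p)
    return np.c_[x[0]+c*p[:,0]-s*p[:,1],x[1]+s*p[:,0]+c*p[:,1],p[:,2]]
def knob(side,q):
    a=q-0.25
    return [0.125*np.sin(a),side*0.162,0.155+0.125*np.cos(a)]
E
python3 - <<'E'
from h import *
L=[[0,.162,.155],[0,-.162,.155],knob(1,0),knob(-1,0)]
obs={"side":[[271.6,280.7],[340.1,206.1],[282.3,237.9],[355.6,163.4]],"top":[[261.4,226.2],[407.3,227.9],[248.1,236.7],[421.2,238.5]]}
print(L)
def f(x): return np.concatenate([(proj(calibration(c),M(x,L))-np.array(obs[c])).ravel() for c in obs])
r=least_squares(f,[.45,0,0],loss='soft_l1',f_scale=2); print(r.x); print(f(r.x).reshape(-1,2).round(1))
E
```

```text
[[0, 0.162, 0.155], [0, -0.162, 0.155], [np.float64(-0.030925494906815367), 0.162, np.float64(0.2761140527138306)], [np.float64(-0.030925494906815367), -0.162, np.float64(0.2761140527138306)]]
[ 0.56798491 -0.0059407  -0.03680276]
[[ 1.8 -0.2]
 [-1.1 -1.5]
 [ 1.8 -1.5]
 [-3.   1. ]
 [-0.6 -0.4]
 [-0.7  2.1]
 [ 2.2 -2.4]
 [-4.5  0.8]]
```

Run:
```python
from h import *
import cv2
L=[[0,.162,.155],[0,-.162,.155],knob(1,0),knob(-1,0)]
# dark blob centroids near the knobs
ims={c:cv2.imread(f"pics/{c}0.png") for c in("side","top")}
g={"side":[(285,237),(352,166)],"top":[(251,235),(417,239)]}
ob={}
for c in g:
    ob[c]=[]
    for u,v in g[c]:
        m=(ims[c].max(2)<45).astype(np.uint8)
        n,l,s,ce=cv2.connectedComponentsWithStats(m[v-14:v+15,u-14:u+15])
        i=1+np.argmax(s[1:,4]); x,y,w,h,a=s[i]
        print(c,u,v,(u-14+ce[i]).round(1)[0],(v-14+ce[i][1]).round(1),w,h,a)
        ob[c].append([u-14+ce[i][0],v-14+ce[i][1]])
K=L[2:]
def f(x): return np.concatenate([(proj(calibration(c),M(x,K))-np.array(ob[c])).ravel() for c in g])
r=least_squares(f,[.56,0,0]); x=r.x; print(x,f(x).reshape(-1,2).round(1))
np.save("x.npy",x); print("knobs",M(x,K).round(4))
for c in ims:
    im=ims[c]; k=calibration(c)
    q=proj(k,M(x,[[.2,.11,.075],[-.2,.11,.075],[-.2,-.11,.075],[.2,-.11,.075]]))
    cv2.polylines(im,[q.astype(int)],True,(0,0,255),1)
    for p in proj(k,M(x,L)): cv2.circle(im,tuple(int(t) for t in p.round()),2,(0,255,0),-1)
    a=proj(k,M(x,[0,0,.1]))[0].astype(int)
    cv2.imwrite(f"pics/{c}_ov.png",cv2.resize(im[a[1]-110:a[1]+110,a[0]-140:a[0]+140],None,fx=2.7,fy=2.7))
```

```text
side 285 237 283.9 238.9 16 21 237
side 352 166 351.5 166.7 11 17 141
top 251 235 250.3 236.1 16 16 134
top 417 239 416.0 240.2 16 16 143
[ 0.56628206 -0.00319854 -0.03145937] [[ 0.8 -1.4]
 [ 1.  -1.7]
 [-1.4 -0.5]
 [-0.7 -0.5]]
knobs [[ 0.5405  0.1597  0.2761]
 [ 0.5303 -0.1641  0.2761]]
```

View pics/top_ov.png

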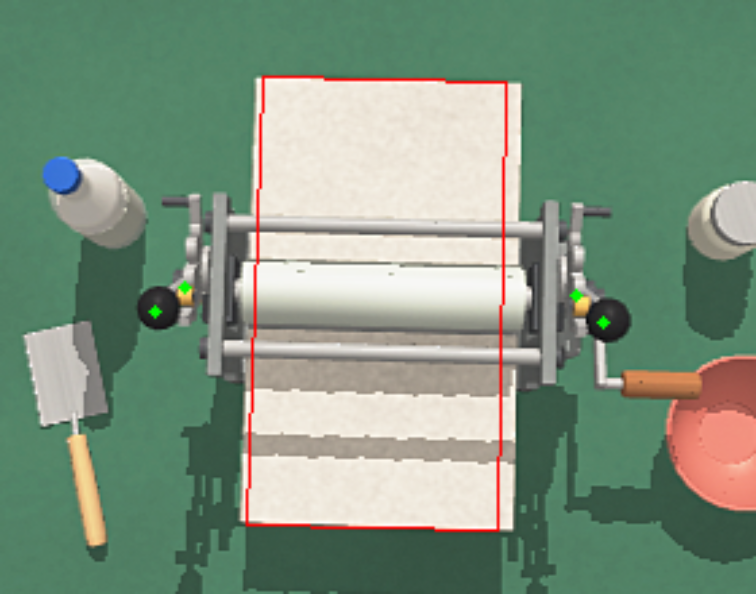

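View pics/side_ov.png

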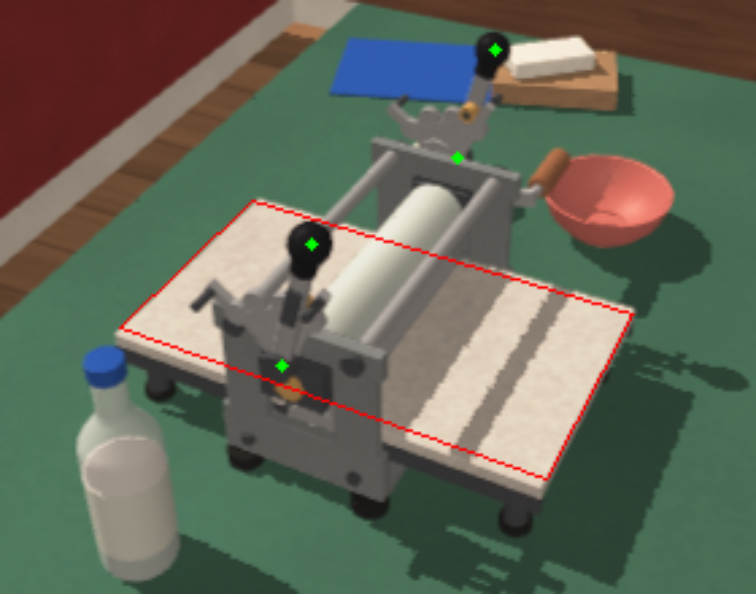

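Emit:
move_arm:
  moves:
    - [0,-0.4,0,0,1,0,-1]
    - [0,-0.4,0,0,1,0,-1]
    - [0,-0.4,0,0,1,0,-1]
    - [0,-0.4,0,0,1,0,-1]
    - [0,-0.2,0,0,1,0,-1]
    - [0,0,0,0,1,0,-1]
    - [0,0,0,0,1,0,-1]
  force: 10

```text
time_s: 1.4
ee_pos: [0.2689, -0.5641, 0.4421]
ee_rot: [-1.571, 0.0, -1.633]
wrist_force: [-0.7, 0.1, 0.3]
opening: 0.0381
```

Emit:
move_arm:
  moves:
    - [-1,0,0.7,0,0,0,-1]
    - [-1,0,0.7,0,0,0,-1]
    - [-1,0,0.7,0,0,0,-1]
    - [-1,0,0.7,0,0,0,-1]
    - [-1,0,0.7,0,0,0,-1]
    - [-1,0,0.7,0,0,0,-1]
    - [-1,0,0.7,0,0,0,-1]
    - [-1,0,0.7,0,0,0,-1]
    - [-1,0,0.7,0,0,0,-1]
    - [-1,0,0.7,0,0,0,-1]
    - [-1,0,0.7,0,0,0,-1]
    - [-1,0,0.7,0,0,0,-1]

```text
time_s: 2.6
ee_pos: [0.4569, -0.329, 0.4428]
ee_rot: [-1.569, -0.002, -1.641]
wrist_force: [-0.6, 1.0, 0.7]
opening: 0.0005
```

Emit:
move_arm:
  moves:
    - [-1,0,0,0,0,0,-1]
    - [-1,0,0,0,0,0,-1]
    - [-1,0,0,0,0,0,-1]
    - [-1,0,0,0,0,0,-1]
    - [-1,0,0,0,0,0,-1]
    - [-0.5,0,0,0,0,0,-1]
    - [0,0,0,0,0,0,-1]

```text
time_s: 3.3
ee_pos: [0.4664, -0.2128, 0.443]
ee_rot: [-1.568, -0.002, -1.637]
wrist_force: [0.3, 0.4, -0.0]
opening: 0.0005
```

Emit:
move_arm:
  moves:
    - [-0.9,0.15,0,0,-0.25,0,-1]
    - [-0.9,0.15,0,0,-0.25,0,-1]
    - [-0.5,0.1,0,0,0,0,-1]
    - [0,0,0,0,0,0,-1]

```text
time_s: 3.7
ee_pos: [0.4693, -0.1679, 0.435]
ee_rot: [-1.567, -0.005, -1.602]
wrist_force: [0.1, -0.1, -0.5]
opening: 0.0004
```

Run:
```python
from h import *
import cv2
a=snapshot("top"); b=snapshot("side"); w=snapshot("wrist")
cv2.imwrite("pics/t1.png",np.hstack([cv2.resize(a[150:350,320:520],(400,400)),cv2.resize(b[90:290,260:460],(400,400))])); cv2.imwrite("pics/w1.png",w)
print(readout.sense()["ee_pos"])
```

```text
[ 0.46941041 -0.16881434  0.43535794]
```

View pics/t1.png

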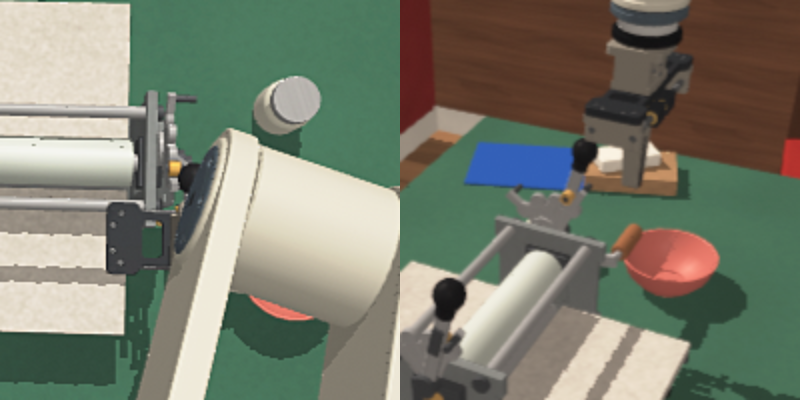

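View pics/w1.png

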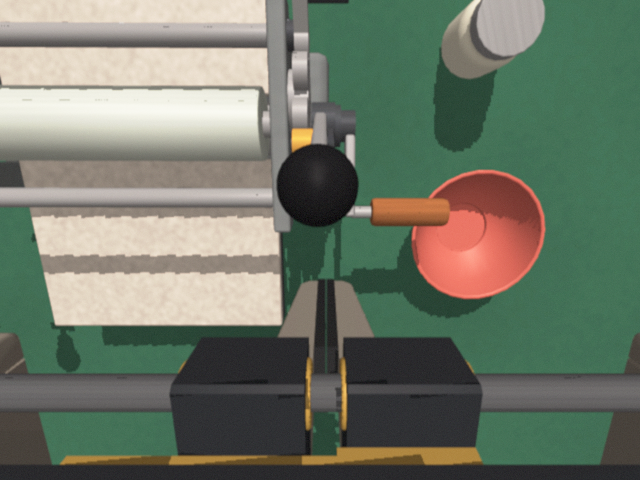

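Emit:
move_arm:
  moves:
    - [-0.1,0,0.6,0,0,0,-1]
    - [0,0,0.6,0,0,0,-1]
    - [0,0,0.3,0,0,0,-1]
    - [0,0,0.3,0,0,0,-1]
    - [0,0,0.3,0,0,0,-1]
    - [0,0,0.3,0,0,0,-1]

```text
time_s: 4.45
ee_pos: [0.5187, -0.1702, 0.4361]
ee_rot: [-1.578, -0.005, -1.605]
wrist_force: [-9.3, 0.6, 8.8]
opening: 0.0005
```

Emit:
move_arm:
  moves:
    - [0,0,0.3,0,0,0,-1]
    - [0,0,0.3,0,0,0,-1]
    - [0,0,0.3,0,0,0,-1]
    - [0,0,0.3,0,0,0,-1]

```text
time_s: 4.85
ee_pos: [0.5434, -0.1714, 0.4359]
ee_rot: [-1.585, -0.005, -1.605]
wrist_force: [0.0, 0.5, 0.5]
opening: 0.0005
```

Emit:
move_arm:
  moves:
    - [-0.1,0,0.4,0,0,0,-1]
    - [-0.1,0,0.4,0,0,0,-1]
    - [0,0,0.3,0,0,0,-1]
    - [0,0,0.3,0,0,0,-1]
    - [0,0,0.3,0,0,0,-1]

```text
time_s: 5.35
ee_pos: [0.579, -0.1682, 0.4336]
ee_rot: [-1.594, -0.004, -1.604]
wrist_force: [-9.1, -1.5, 2.2]
opening: 0.0007
```

Emit:
move_arm:
  moves:
    - [0,-0.05,0.25,0.1,0,0,-1]
    - [0,-0.05,0.25,0.1,0,0,-1]
    - [0,0,0.25,0.1,0,0,-1]
    - [0,0,0.25,0.1,0,0,-1]

```text
time_s: 5.75
ee_pos: [0.5972, -0.1688, 0.431]
ee_rot: [-1.582, -0.003, -1.604]
wrist_force: [0.4, 1.2, -0.2]
opening: 0.0004
```

Emit:
move_arm:
  moves:
    - [0,-0.2,-0.5,0,0,0,-1]
    - [0,-0.2,-0.8,0,0,0,-1]
    - [0,-0.2,-0.8,0,0,0,-1]

```text
time_s: 6.05
ee_pos: [0.5549, -0.1672, 0.4436]
ee_rot: [-1.58, -0.003, -1.603]
wrist_force: [-0.1, -0.6, 0.2]
opening: 0.0001
```

Run:
```python
from h import *
import cv2
b=snapshot("side"); w=snapshot("wrist")
x=[.568,-.004,-.033]
for n,im in(("side",b),("wrist",w)):
    for q,c in((0.5,(255,0,0)),(1.0,(0,255,0))):
        p=proj(calibration(n),M(x,knob(-1,q)))[0]; print(n,q,p.round(1)); cv2.circle(im,tuple(int(t) for t in p),3,c,-1)
cv2.imwrite("pics/c2.png",np.hstack([cv2.resize(b[90:290,260:460],(400,480)),cv2.resize(w,(400,480))]))
print(readout.sense()["ee_pos"])
```

```text
side 0.5 [328.5 159.4]
side 1.0 [308.6 165.8]
wrist 0.5 [321.2 228.9]
wrist 1.0 [321.5  99.9]
[ 0.55401871 -0.16720732  0.44448867]
```

View pics/c2.png

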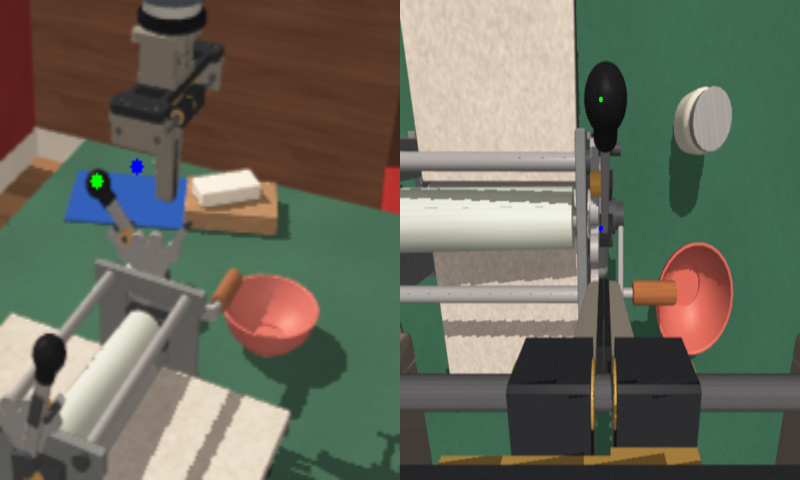

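Emit:
move_arm:
  moves:
    - [0,0,-1,0,0,0,-1]
    - [0,0,-1,0,0,0,-1]
    - [0,0,-1,0,0,0,-1]
    - [-1,0,-1,0,0,0,-1]
    - [-1,0,0,0,0,0,-1]
    - [-1,0,0,0,0,0,-1]
    - [-1,0,0,0,0,0,-1]
    - [-1,0,0,0,0,0,-1]
    - [-1,0,0,0,0,0,-1]
    - [-1,0,0,0,0,0,-1]
    - [-1,0,0,0,0,0,-1]
    - [0,0,0,0,0,0,-1]

```text
time_s: 7.35
ee_pos: [0.4711, -0.0, 0.4503]
ee_rot: [-1.564, -0.005, -1.609]
wrist_force: [0.7, 0.3, -0.4]
opening: 0.0005
```

Left target: TCP y ≈ 0.160, z 0.436.

Emit:
move_arm:
  moves:
    - [-1,0,0,0,0,0,-1]
    - [-1,0,0,0,0,0,-1]
    - [-1,0,0,0,0,0,-1]
    - [-1,0,0,0,0,0,-1]
    - [-1,0,0,0,0,0,-1]
    - [-1,0.15,0,0,0,0,-1]
    - [-1,0.15,0,0,0,0,-1]
    - [-0.5,0.15,0,0,0,0,-1]
    - [0,0.15,0,0,0,0,-1]

```text
time_s: 8.25
ee_pos: [0.4763, 0.1495, 0.4403]
ee_rot: [-1.555, -0.006, -1.61]
wrist_force: [0.3, 0.5, 0.7]
opening: 0.0003
```

Run:
```python
from h import *
import cv2
w=snapshot("wrist");cv2.imwrite("pics/w3.png",w)
s=readout.sense();print(s["ee_pos"],s["ee_rot"])
```

```text
[0.47612353 0.14894453 0.43974042] [-1.55593275 -0.00655714 -1.61037385]
```

View pics/w3.png

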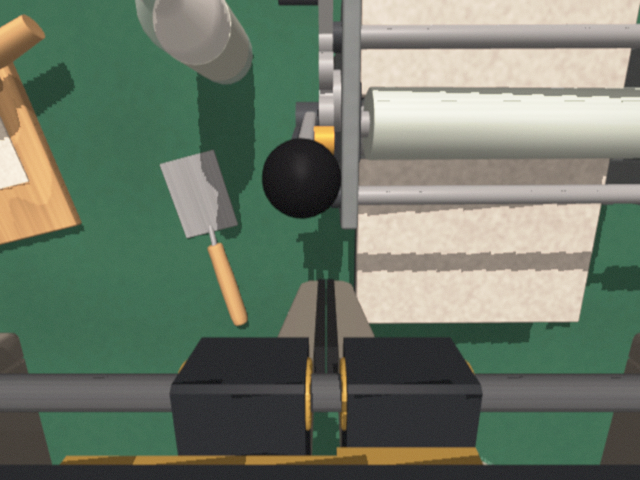

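Emit:
move_arm:
  moves:
    - [-0.5,0.1,0.2,-0.2,0,0,-1]
    - [0,0.1,0.6,0,0,0,-1]
    - [0,0,0.6,0,0,0,-1]
    - [0,0,0.3,0,0,0,-1]
    - [0,0,0.3,0,0,0,-1]
    - [0,0,0.3,0,0,0,-1]

```text
time_s: 8.9
ee_pos: [0.525, 0.155, 0.4357]
ee_rot: [-1.578, -0.007, -1.613]
wrist_force: [-11.0, 2.0, 10.3]
opening: 0.0002
```

Emit:
move_arm:
  moves:
    - [0,0,0.3,0,0,0,-1]
    - [0,0,0.3,0,0,0,-1]
    - [0,0,0.3,0,0,0,-1]
    - [0,0,0.3,0,0,0,-1]

```text
time_s: 9.3
ee_pos: [0.5485, 0.1534, 0.4363]
ee_rot: [-1.588, -0.006, -1.614]
wrist_force: [-2.2, 1.0, 2.0]
opening: 0.0005
```

Emit:
move_arm:
  moves:
    - [-0.1,0,0.3,0.1,0,0,-1]
    - [-0.1,0,0.3,0.1,0,0,-1]
    - [-0.1,0,0.3,0.1,0,0,-1]
    - [0,0,0.3,0,0,0,-1]
    - [0,0,0.3,0,0,0,-1]

```text
time_s: 9.8
ee_pos: [0.5812, 0.1581, 0.4352]
ee_rot: [-1.568, -0.007, -1.615]
wrist_force: [-10.9, 0.4, 1.6]
opening: 0.0008
```

Emit:
move_arm:
  moves:
    - [0,0,0.3,0.1,0,0,-1]
    - [0,0,0.3,0.1,0,0,-1]
    - [0,0,0.3,0.1,0,0,-1]
    - [0,0,0.3,0.1,0,0,-1]

```text
time_s: 10.2
ee_pos: [0.6027, 0.1574, 0.4312]
ee_rot: [-1.559, -0.009, -1.615]
wrist_force: [-0.3, -0.2, 0.6]
opening: 0.0003
```

Past the second crest. I'll back off and check.

Emit:
move_arm:
  moves:
    - [0,-0.2,-0.5,0,0,0,-1]
    - [0,-0.2,-0.8,0,0,0,-1]
    - [0,-0.2,-0.8,0,0,0,-1]
    - [0,0,-1,0,0,0,-1]
    - [0,0,-1,0,0,0,-1]
    - [0,0,-1,0,0,0,-1]
    - [0,0,-1,0,0,0,-1]
    - [0,0,0,0,0,0,-1]

```text
time_s: 11.0
ee_pos: [0.4691, 0.1625, 0.4453]
ee_rot: [-1.553, -0.007, -1.614]
wrist_force: [-0.3, 0.0, 0.1]
opening: 0.0005
```

Run:
```python
from h import *
import cv2
ims={n:snapshot(n) for n in("top","side","wrist")}
x=[.568,-.004,-.033]
for n,im in ims.items():
    for s in(1,-1):
      for q,c in((0.5,(255,0,0)),(1.0,(0,255,0))):
        p=proj(calibration(n),M(x,knob(s,q)))[0]; cv2.circle(im,tuple(int(t) for t in p.round()),1,c,-1)
w=cv2.resize(ims["wrist"],(400,300)); 
cv2.imwrite("pics/c4.png",np.vstack([np.hstack([cv2.resize(ims["side"][120:300,220:460],(400,300)),w]),cv2.resize(ims["top"][180:290,200:493],(800,300))]))
print(readout.sense())
```

```text
{'time_s': 11.15, 'q': array([ 0.33354962,  0.11063458,  1.85434083, -0.01506367,  1.16070581,
        1.95430158]), 'dq': array([-0.00717768,  0.02283915, -0.01865814,  0.00113692, -0.00142762,
       -0.00260752]), 'effort': array([ 3.02315885e-01, -4.32066929e+01, -3.32803416e+01, -5.91151114e-02,
       -5.64680609e-02,  1.98233931e-02]), 'ee_pos': array([0.47210353, 0.16269426, 0.44551661]), 'ee_rot': array([-1.55087429, -0.00695996, -1.61492533]), 'wrist_force': array([-0.01463585,  0.13652778,  0.0677693 ]), 'torque': array([ 0.05562848, -0.0017174 ,  0.02210751]), 'opening': 0.00046972270231824295}
```

View pics/c4.png

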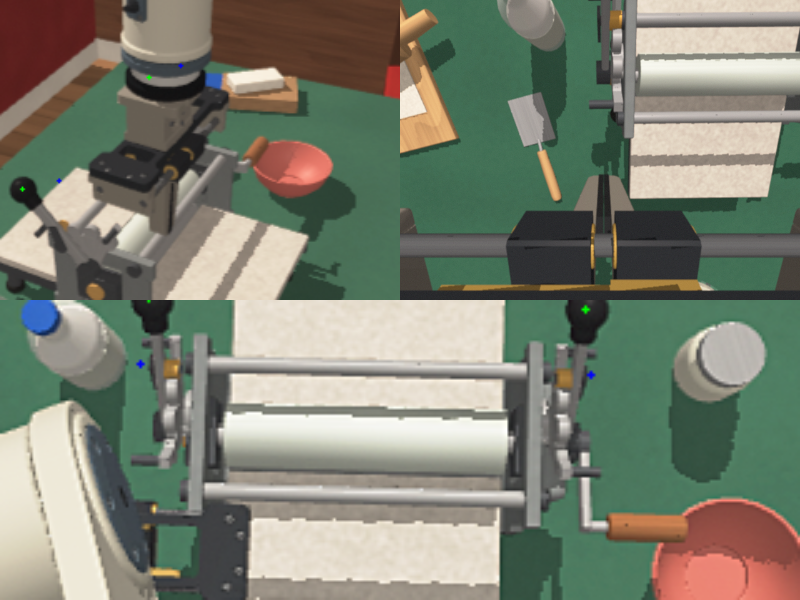

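```bash
python3 -c "
from station import close_job
print(close_job())"
```

```text
the job is handed in; nothing more can be done
None
```

I pushed both levers from the front with the closed fingers, the right one first and then the left. Each went past the first notch and on to the second stop, and the job was handed in at about 11.2 s of the 45 s allowed.

- **Levers:** in the last top and side pictures, the knobs sit where my fitted machine pose puts them at 1.0 rad. The top picture cut off part of the left knob and the arm hid the right one in the side view, so each knob was fully confirmed in only one of those views. An earlier side and wrist check had also shown the right lever at its stop. My pose fit matched the images to about 1–2 pixels.
- **Forces:** I only saw the wrist force at the end of each move. The highest was about 15 N in total (11 N along the push), well under the 30 N limit. Peaks within a move were not recorded.
- **End state:** the last wrist force reading was near zero, with the fingers about 15 cm in front of the left lever.
- **Surroundings:** the crank, bowl, bottle, jar and scraper looked unmoved in the pictures, but I did not measure their positions. I also did not measure the roller height; I take it from the lever positions.

No check failed or disagreed with another.

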